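Close a plaster casting mould by feel

ROBOT

A 6-joint arm with a two-finger parallel gripper is mounted at the origin on the work surface. World frame = base frame: x ahead of the robot, y to its left, z up, the work surface at z = 0. Lengths are in m, angles in rad, forces in N, time in s.
With the tool pointing down it reaches from about 0.25 to 0.725 m from the base axis. Payload 4 kg.
Tool frame: the origin (TCP) lies between the finger pads; the fingertips stand 8 mm ahead of it and the grasp point (between the pads) lies 11 mm behind it; z points along the fingers, y is the direction in which the jaws open and shut (so a half turn about z gives the same grasp; the last joint's range is limited). The gripper opens to 85 mm and grips with 20 to 120 N. Pads are 22 mm wide; open, the fingers measure 114 mm over their backs; the gripper's body (76 mm by 85 mm) begins 54 mm behind the grasp point. The pads swing forward as they close: fully open they stand 13 mm farther back than shut.
Start: joints at [1.112, 0.241, 0.005, 1.335, 0, 1.571], TCP at [0.221, 0.448, 0.239] pointing down, gripper open.
Joint ranges: [-2.72, 2.72], [-1.05, 1.87], [-1.09, 1.28], [-1.99, 2.15], [-1.42, 1.44], [-3.14, 3.14]. Speed limits (rad/s): [2.79, 2.79, 3.14, 3.14, 3.14, 3.14].

INTERFACE

Orientations are given as a unit quaternion [x, y, z, w].
In Python, from workcell import * gives the robot as it stands.
- The arm moves only by the tool send_rows, never from a script. Its argument "increments" is a list that holds one entry, the list of rows, each a list of 6 numbers: the shift along the tool's x, y, z in units of 50 mm (1.0 is 50 mm), then the turn, a rotation vector about the tool's x, y, z in units of 10 degrees (1.0 is 10 degrees). In form: [[[x, y, z, ax, ay, az], ...]]. A call has 1 to 8 rows; each row shifts and turns the commanded pose from where the row before left it, along the tool's axes as they then stand; what a row does not reach is not made up. A row lasts 1/8 s, in which the tool goes at most 62.5 mm and 10.7 degrees, less where a joint would pass 70% of its speed; a pose out of reach is approached as far as the arm can. A call with a number of a shift or a turn outside -1 to 1 is refused whole. A call with a gripper value outside its range is refused whole. "grip" is the closure, from 0 (fully open) to 1 (shut), set as the call begins (left out, the last holds). The fingers move at their own pace and stop on an object; the grip force is fixed at half the most. Time passes only in rows, so rows that do not move let the fingers close. It gives the time, the measured TCP pose, the force and the opening at its end, in the units of the state.
- get_obs(): the state, without advancing time (a new reading comes with each control period).
- camera(name): name is "scene" or "top"; returns a dict with "color" (420x560x3 uint8, red, green, blue), "z_map" (420x560 float32, m along the optical axis (not along the pixel's ray), 0 where there is no reading), "intrinsics" (3x3 intrinsics, pixels), "pose" (4x4, takes a point from camera to world coordinates). Camera axes: x right, y down, z forward; pixel columns grow to the right and rows downward; lengths in m; the calibration is good to about 2 mm. A picture is of the moment at which its call begins.
- job_done(): hands the job in, once; it reports no verdict.
The state is a dict: "clock": time; "joint_pos": joint angles; "joint_vel": joint speeds; "tau": joint torques, N m; "eef_pos": TCP position; "tool_rot": TCP orientation; "ft_force": force on the tool from outside, world axes, zero at the start; "ft_torque": the same for the moment, N m; "grip_width": finger opening in m.
Only numpy, scipy, OpenCV 4.12 (cv2) and the standard library are available. Lean on these libraries where they do the work, as an engineer would, in place of code of your own. Each camera call takes 0.05 s, during which the arm holds its last target.

TASK

Pick up the plywood cover board by its grip bar and close the casting mould with it: lower it slowly, a little to one side, until it rests lightly on the tops of the two studs, then slide it across the mould until you feel both oblong holes drop over the studs, and let it down fully flush on the mould's top face. The plaster chips easily, so keep every contact with the mould light, let go of the cover at the end, and leave the other things on the bench where they are.

Things in the scene. Friction and masses are not known exactly. Their poses are not given: they have to be found in the camera images.
- mould: Fixed casting mould: white plaster block with a plywood skirt, 190 mm (its x) by 190 mm (its y) by 50 mm high; origin at the centre of its underside, z up. In its flat top are two shallow cavities (each 20 x 80 mm, centred at x = -41 and +41 mm, y = 0) and, between them, a strip carrying two studs
- mould_top (a point): Centre of the mould's flat top face, axes as the mould's. Two fixed upright steel studs, 10 mm in diameter, 110 mm apart at y = -55 and +55 mm, stand 14 mm above the face (flat-topped, the rim barely broken). Both have the same x, clamped anywhere from -20 to +20 mm: it differs every time and is not measured. They do not move during the work
- cover: Loose plywood cover, 150 (its x) by 160 (its y) by 10 mm thick, 0.26 to 0.46 kg, flat on the bench; origin at the centre of its underside, z up. Two oblong through holes at x = 0, y = -55 and +55 mm, 11.5 mm wide in x, 18 long in y. Central hardwood grip bar: 22 mm thick in x, 70 long in y, 10 to 50 mm above the underside. Same turned half round. Closed, its axes are parallel to the mould's
- bowl: Bystander: black rubber mixing cup, 112 mm across the rim, 75 mm high, open upwards; origin at the centre of its underside
- glue: Bystander: white bottle with a blue cap, 52 mm in diameter, 130 mm high, upright; origin at the centre of its underside
- brush: Bystander: brush lying flat on the bench, beside the work at the robot's left; origin near its middle
- offcut: Bystander: strip of wood 160 x 30 x 12 mm lying flat, beside the work at the robot's right; origin at the centre of its underside
There are look-alikes about, which are no part of the job. Leave any orange or pink look-alike of the cover alone.

How it is judged:
By the outcome, as a careful person would: the job done as asked, in the order asked, and still so for the second after the job is handed in, with the robot touching nothing.
It also fails if it takes over 72 s, if anything falls off the work surface, if the arm or the gripper's body presses on something with over 40 N, if the wrist force passes 120 N, or if a joint passes its speed limit or range.

## Working session

There is one attempt and no reset: what is moved stays moved. The work goes in short steps, Python scripts to look and compute and a tool call to move; the robot and the scene stay as the last step left them, time stands still between calls to the robot, and variables do not carry over. Pictures are saved under pics/ and viewed, and the job is handed in when it is done.

Besides the shell and the picture viewer there is one more tool, called by a JSON object that holds its "fn" and its "kwargs", one argument or row to a line. send_rows: Moves the arm, as the interface text tells. Its arguments: {"type":"object","properties":{"increments":{"type":"array"},"grip":{"type":"number"}},"required":["increments"]}

```bash
mkdir -p pics; ls
python3 - <<'E'
from workcell import *
import cv2,numpy as np
print(get_obs())
for n in("scene","top"):
    c=camera(n); np.savez(f"pics/{n}0.npz",**c)
    cv2.imwrite(f"pics/{n}0.png",c["color"][:,:,::-1]); print(n,c["intrinsics"],c["pose"])
E
```

```text
pics
{'clock': 0.0, 'joint_pos': array([ 1.11198999e+00,  2.41404453e-01,  3.70532696e-03,  1.33521560e+00,
       -2.39764042e-05,  1.57080324e+00]), 'joint_vel': array([ 0.00152283, -0.00022796,  0.00017701,  0.00049639,  0.00023859,
        0.00036652]), 'tau': array([-6.69177371e-04, -3.72320938e+01,  2.52405864e+01,  1.70071644e-02,
        3.26249040e-05, -3.03201261e-06]), 'eef_pos': array([0.22116601, 0.44772203, 0.23841   ]), 'tool_rot': array([ 2.27399594e-01,  9.73800956e-01, -1.03417954e-03, -2.29180829e-04]), 'ft_force': array([ 0.01233605, -0.48376355,  1.03507482]), 'ft_torque': array([-0.04352341,  0.01527544, -0.04315194]), 'grip_width': 0.085353274530767}
scene [[458.04947563   0.         279.22885241]
 [  0.         458.04947563 211.49633349]
 [  0.           0.           1.        ]] [[ 3.47821488e-01  6.66353825e-01 -6.59539834e-01  1.41478541e+00]
 [ 9.37560713e-01 -2.46946715e-01  2.44943317e-01 -4.18260302e-01]
 [ 3.47720613e-04 -7.03555186e-01 -7.10640541e-01  1.01393005e+00]
 [ 0.00000000e+00  0.00000000e+00  0.00000000e+00  1.00000000e+00]]
top [[450.96711118   0.         283.01145453]
 [  0.         450.96711118 206.26708494]
 [  0.           0.           1.        ]] [[ 0.02515192 -0.99592919  0.08655879  0.39628329]
 [-0.99967231 -0.0254695  -0.00256633 -0.05755317]
 [ 0.00476049 -0.08646588 -0.99624344  1.60379461]
 [ 0.          0.          0.          1.        ]]
```

View pics/scene0.png

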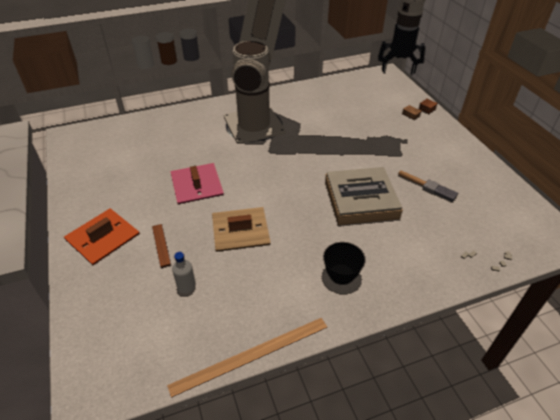

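View pics/top0.png

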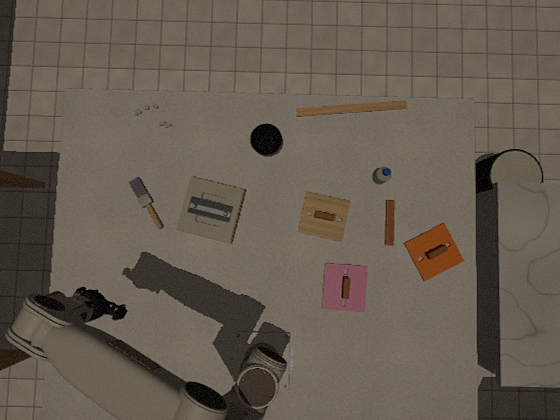

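The scene shows three candidates for the cover (top-view pixels): natural plywood at (325,215), pink at (345,288) and orange at (434,251). The plywood one fits the description, since orange and pink are excluded by the task. The mould is at (212,209), the bowl at (266,139), the glue at (383,174), the offcut at (390,222) and the brush at (146,202). I'll enlarge the cover and the mould to confirm.

Run:
```python
import cv2,numpy as np
t=cv2.imread("pics/top0.png");s=cv2.imread("pics/scene0.png")
f=lambda im,x0,y0,w,h:cv2.resize(im[y0:y0+h,x0:x0+w],(400,300),interpolation=cv2.INTER_CUBIC)
a=np.vstack([np.hstack([f(t,165,165,100,75),f(t,275,178,100,75)]),np.hstack([f(s,312,157,100,75),f(s,192,192,100,75)])])
cv2.imwrite("pics/crop0.png",np.clip(a*1.5,0,255).astype(np.uint8))
```

```text
(no output)
```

View pics/crop0.png

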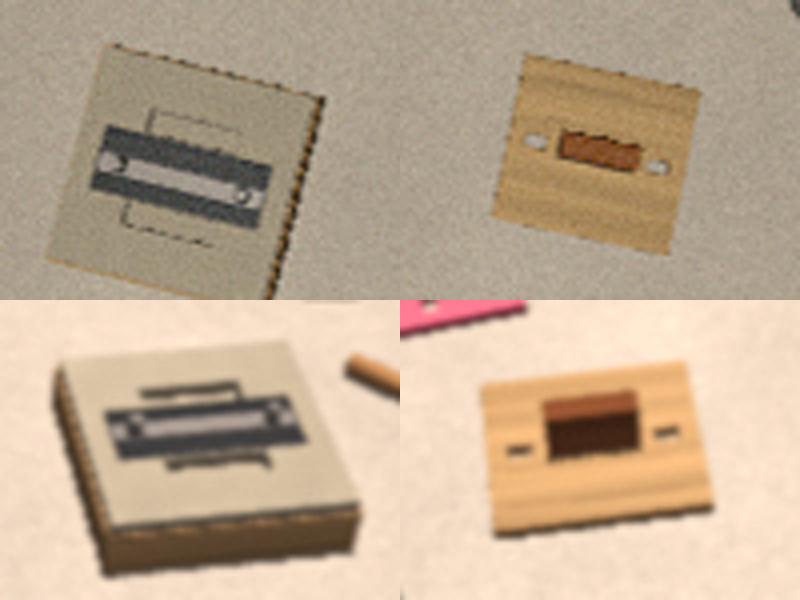

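The crop confirms it: natural plywood, a hardwood bar and two oblong holes (right column). On the mould (left column), the studs stand at either end of the dark strip. Next I measure by height and colour.

```bash
cat > h.py <<'E'
import cv2,numpy as np
def load(n,k):
    return dict(np.load(f"pics/{n}{k}.npz"))
def cloud(c):
    K=c["intrinsics"];P=c["pose"];z=c["z_map"];v,u=np.mgrid[:z.shape[0],:z.shape[1]]
    p=np.stack([(u-K[0,2])/K[0,0]*z,(v-K[1,2])/K[1,1]*z,z],-1)
    return p@P[:3,:3].T+P[:3,3]
def ray(c,uv,h):
    K=c["intrinsics"];P=c["pose"];uv=np.atleast_2d(np.asarray(uv,float))
    d=np.c_[(uv[:,0]-K[0,2])/K[0,0],(uv[:,1]-K[1,2])/K[1,1],np.ones(len(uv))]@P[:3,:3].T
    t=(h-P[2,3])/d[:,2]; return P[:3,3]+d*t[:,None]
def proj(c,X):
    P=c["pose"];K=c["intrinsics"];q=(np.atleast_2d(X)-P[:3,3])@P[:3,:3]@K.T
    return q[:,:2]/q[:,2:]
def rect(c,mask,h):
    n,l,st,ce=cv2.connectedComponentsWithStats(mask.astype(np.uint8)*255)
    i=1+np.argmax(st[1:,4]); m=(l==i).astype(np.uint8)
    cn=max(cv2.findContours(m,cv2.RETR_EXTERNAL,cv2.CHAIN_APPROX_NONE)[0],key=len)[:,0]
    w=ray(c,cn,h)[:,:2]
    (cx,cy),sz,a=cv2.minAreaRect((w*1000).astype(np.float32))
    return (cx,cy),sz,a,ce[i],st[i]
E
python3 - <<'E'
from h import *
for n in("scene","top"):
    c=load(n,0);X=cloud(c);z=X[...,2];val=c["z_map"]>0
    x,y=X[...,0],X[...,1]
    rgb=c["color"].astype(int);hsv=cv2.cvtColor(c["color"],cv2.COLOR_RGB2HSV)
    # mould
    for nm,u,v in (("mould",212,205),("cover",325,205)) if n=="top" else (("mould",363,180),("cover",260,228)):
        print(n,nm,"seed",X[v if nm!="mould" else v+ (20 if n=="top" else 23),u],hsv[v,u])
    mm=val&(abs(z-0.05)<0.012)&(x>.25)&(x<.6)&(y>0)&(y<.35)
    print("mould",rect(c,mm,.05),np.median(z[mm]))
    cu=(325,215) if n=="top" else (241,228)
    win=np.zeros(mm.shape,bool);win[cu[1]-40:cu[1]+40,cu[0]-45:cu[0]+45]=1
    cm=win&(hsv[...,1]>85); print("cover",rect(c,cm,.01))
    cb=win&(hsv[...,1]>60)&(z>.035); print("bar",rect(c,cb,.05),np.median(z[cb]))
E
```

```text
scene mould seed [0.57553539 0.16257789 0.05155818] [16 64 87]
scene cover seed [ 0.52996402 -0.15057184  0.01223795] [ 16 123 156]
mould ((522.9066162109375, 187.99900817871094), (198.17860412597656, 207.04640197753906), 77.38475799560547, array([360.11978741, 189.25838103]), array([ 326,  167,   73,   51, 2446], dtype=int32)) 0.05064561318069832
cover ((506.0413818359375, -205.3489227294922), (159.4981689453125, 155.39044189453125), 79.39564514160156, array([239.91205053, 228.67881438]), array([ 212,  207,   58,   44, 2058], dtype=int32))
bar ((511.6705322265625, -205.93994140625), (69.1209487915039, 37.02419662475586), 78.56570434570312, array([239.39622642, 219.67924528]), array([228, 214,  24,  12, 212], dtype=int32)) 0.04971980423310152
top mould seed [0.46011634 0.18055766 0.05459261] [ 0 11 45]
top cover seed [ 0.54349935 -0.21098727  0.00549818] [ 16 115 115]
mould ((514.397705078125, 187.23880004882812), (194.962158203125, 194.44029235839844), 77.28890228271484, array([211.39871612, 211.11875892]), array([ 177,  184,   69,   60, 2804], dtype=int32)) 0.049414823426848775
cover ((503.5732727050781, -206.41357421875), (159.22344970703125, 149.80859375), 79.41035461425781, array([323.63064516, 216.17849462]), array([ 298,  192,   52,   50, 1860], dtype=int32))
bar ((502.8916931152344, -207.97540283203125), (69.70218658447266, 22.43603515625), 80.11917877197266, array([325.08148148, 215.54074074]), array([315, 211,  21,  10, 135], dtype=int32)) 0.04934742163572581
```

Run:
```python
from h import *
for n,w in(("scene",(312,157,100,75)),("top",(165,165,100,75)),("scene",(200,195,85,64)),("top",(285,180,80,70))):
    c=load(n,0);x0,y0,W,H=w
    g=cv2.cvtColor(c["color"],cv2.COLOR_RGB2GRAY)[y0:y0+H,x0:x0+W]
    g=cv2.GaussianBlur(cv2.resize(g,None,fx=4,fy=4,interpolation=cv2.INTER_CUBIC),(0,0),2)
    L=cv2.createLineSegmentDetector(0).detect(g)[0][:,0]
    print(n,w)
    for l in L:
        p=(l.reshape(2,2)+.5)/4-.5+[x0,y0]
        for h in([.05] if w[0] in(312,165) else [.01]):
            q=ray(c,p,h)[:,:2]*1000;d=q[1]-q[0];le=np.hypot(*d)
            if le>50: print(p.round(1).ravel(),q.round(1).ravel(),"len %.0f ang %.2f"%(le,np.degrees(np.arctan2(d[1],d[0]))%90))
```

```text
scene (312, 157, 100, 75)
[337.1 225.3 322.8 176.7] [630.2  50.6 421.7  99.2] len 214 ang 76.87
[399.5 220.  337.9 226. ] [674.3 230.  633.6  51.7] len 183 ang 77.14
[411.6 182.4 397.1 175.7] [544.3 351.1 500.3 324.9] len 51 ang 30.74
[338.1 184.1 370.2 182. ] [470.9 129.8 496.9 229.6] len 103 ang 75.40
[378.6 197.2 353.6 199.1] [567.9 220.1 549.  144.7] len 78 ang 75.96
[339.3 212.8 400.3 206.9] [586.9  78.3 627.9 260.4] len 187 ang 77.30
[346.8 178.7 370.9 176.5] [457.3 167.1 474.4 244.3] len 79 ang 77.52
[369.9 179.3 348.  181.3] [485.3 234.8 469.6 165.2] len 71 ang 77.23
[377.1 184.3 348.3 186.9] [514.2 244.7 493.8 154.3] len 93 ang 77.28
[348.  190.8 377.1 188.1] [509.4 145.4 529.8 236.1] len 93 ang 77.33
[327.3 173.5 339.4 211.8] [412.2 119.4 583.   80.5] len 175 ang 77.18
top (165, 165, 100, 75)
[194.8 208.4 223.3 215.6] [516.1 242.8 493.6 143.5] len 102 ang 77.23
[191.5 195.7 219.6 202.2] [560.  256.  539.9 158.1] len 100 ang 78.43
[223.4 210.7 197.5 204.1] [510.8 143.9 531.2 234.1] len 92 ang 77.27
[228.  222.1 187.3 211.8] [471.7 126.7 503.7 268.1] len 145 ang 77.26
[232.9 230.1 236.9 215.7] [444.7 108.9 494.5  96.6] len 51 ang 76.19
scene (200, 195, 85, 64)
[269.1 245.  215.3 251.8] [ 600.  -146.7  571.  -298.1] len 154 ang 79.14
[223.1 195.2 199.6 199.7] [ 351.9 -215.1  346.1 -290.3] len 75 ang 85.58
[228.8 231.9 226.9 217.2] [ 510.6 -241.4  450.8 -230.2] len 61 ang 79.34
[250.9 214.8 251.8 228.9] [ 466.2 -158.6  523.  -173.9] len 59 ang 74.94
[251.6 229.1 228.7 231.8] [ 523.6 -174.9  510.2 -241.5] len 68 ang 78.65
[216.1 249.  268.6 242.1] [ 561.8 -293.6  589.3 -144.3] len 152 ang 79.53
[227.9 216.5 249.2 214.1] [ 449.  -226.5  461.6 -162.5] len 65 ang 78.81
top (285, 180, 80, 70)
[332.3 221.1 313.9 217.2] [ 486.5 -237.5  498.8 -172.1] len 67 ang 79.30
```

Run:
```python
from h import *
t=cv2.imread("pics/top0.png");s=cv2.imread("pics/scene0.png")
f=lambda im,x0,y0,w,h:cv2.resize(im[y0:y0+h,x0:x0+w],(w*12,h*12),interpolation=cv2.INTER_NEAREST)
a=np.vstack([f(t,180,188,66,22),f(s,330,172,66,26)])
cv2.imwrite("pics/crop1.png",np.clip(a*2.2,0,255).astype(np.uint8))
```

```text
(no output)
```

View pics/crop1.png

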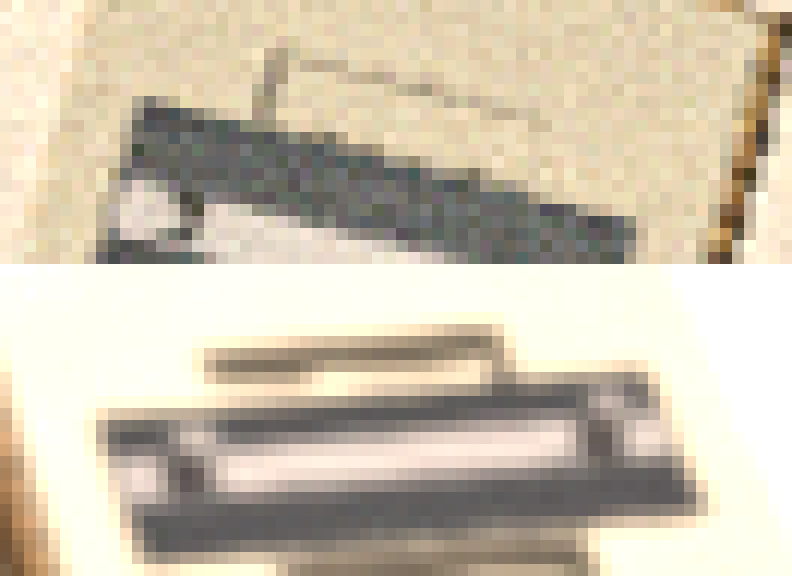

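Run:
```python
from h import *
s=load("scene",0);t=load("top",0)
a=np.radians(-12.75);R=np.array([[np.cos(a),-np.sin(a)],[np.sin(a),np.cos(a)]])
for c,u in((s,[[345.7,185.5],[379.5,182.2]]),(t,[[192.8,204.6],[226.3,212.9]])):
    q=ray(c,u,.064)[:,:2]*1000;d=q[1]-q[0];print(q,np.hypot(*d),q.mean(0),"mouldframe",q@R)
img=cv2.imread("pics/top0.png");x0,y0=180,188
f=cv2.resize(img[180:246,172:260],(88*9,66*9),interpolation=cv2.INTER_CUBIC);cv2.imwrite("pics/crop2.png",np.clip(f*2.,0,255).astype(np.uint8))
```

```text
[[498.53328037 141.24361138]
 [521.30029589 246.80798179]] 107.99154270485558 [509.91678813 194.02579659] mouldframe [[455.06850378 247.78588793]
 [453.97635175 355.77190786]]
[[527.89886589 247.51274592]
 [502.34032602 131.84934286]] 118.45362707607684 [515.11959595 189.68104439] mouldframe [[460.25667669 357.91558161]
 [460.85496748 239.46346548]]
```

View pics/crop2.png

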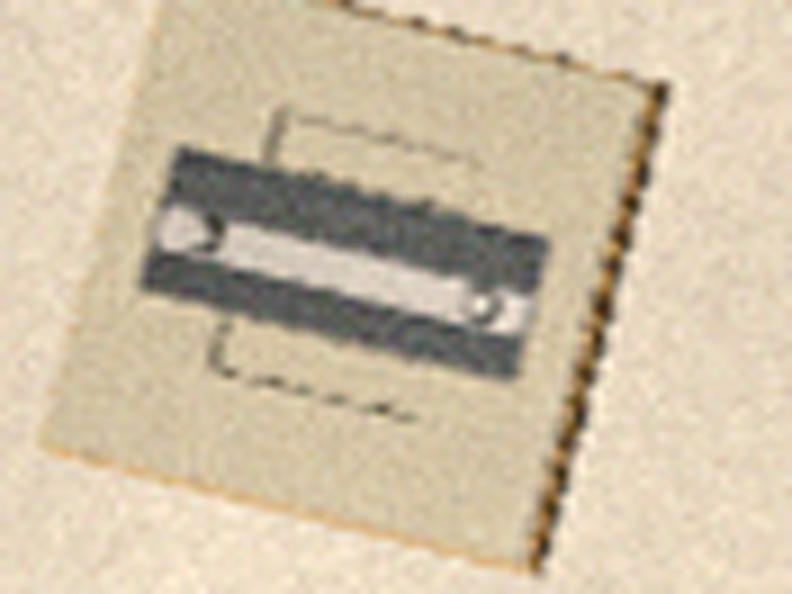

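```bash
cat > p.py <<'E'
import numpy as np,sys
from scipy.spatial.transform import Rotation as Ro
from workcell import get_obs
def plan(xyz,yawy,n,nt=None):
    "target TCP mm, tool-y heading deg (mod 180), n rows"
    o=get_obs();p=o["eef_pos"]*1000;R=Ro.from_quat(o["tool_rot"])
    h=np.radians(yawy);best=None
    for k in(0,np.pi):
        y=np.array([np.cos(h+k),np.sin(h+k),0]);z=np.array([0,0,-1.]);T=Ro.from_matrix(np.c_[np.cross(y,z),y,z])
        rv=(R.inv()*T).as_rotvec()
        if best is None or np.linalg.norm(rv)<np.linalg.norm(best[0]):best=(rv,T)
    rv=best[0];nt=nt or n;st=(np.asarray(xyz,float)-p)/n;rows=[];C=R
    for i in range(n):
        s=np.round(C.inv().apply(st)/50,3);a=np.round(np.degrees(rv)/nt/10,3) if i<nt else np.zeros(3)
        rows.append([float(v) for v in [*s,*a]]);C=C*Ro.from_rotvec(np.radians(a*10))
    for k in range(0,n,8):print(rows[k:k+8])
def st():
    o=get_obs();R=Ro.from_quat(o["tool_rot"]).as_matrix()
    print("t %.2f"%o["clock"],"p",(o["eef_pos"]*1000).round(2),"yawy %.2f"%np.degrees(np.arctan2(R[1,1],R[0,1])),"tilt",np.degrees(R[:2,2]).round(2),"F",o["ft_force"].round(2),"M",o["ft_torque"].round(3),"w %.4f"%o["grip_width"],"q",o["joint_pos"].round(2))
E
python3 -c "
from p import *
st();plan([504.5,-206.5,200],-10.6,16,12)"
python3 - <<'E'
from h import *
t=load("top",0)
a=np.radians(-12.75);R=np.array([[np.cos(a),-np.sin(a)],[np.sin(a),np.cos(a)]])
q=ray(t,[[182.7,204.5],[236.3,215.1]],.05)[:,:2]*1000;print(q,q@R)
E
```

```text
t 0.10 p [221.18 447.8  238.5 ] yawy 63.71 tilt [-0.05 -0.1 ] F [ 0.1  -0.33 -0.09] M [-0.004  0.013 -0.049] w 0.0854 q [ 1.11  0.24  0.    1.34 -0.    1.57]
[[-0.68, -0.576, 0.049, -0.001, 0.001, 0.619], [-0.738, -0.5, 0.049, -0.001, 0.001, 0.619], [-0.788, -0.417, 0.049, -0.001, 0.001, 0.619], [-0.828, -0.33, 0.049, -0.001, 0.001, 0.619], [-0.859, -0.239, 0.048, -0.001, 0.001, 0.619], [-0.879, -0.145, 0.048, -0.001, 0.001, 0.619], [-0.89, -0.049, 0.048, -0.001, 0.001, 0.619], [-0.89, 0.047, 0.048, -0.001, 0.001, 0.619]]
[[-0.88, 0.143, 0.048, -0.001, 0.001, 0.619], [-0.859, 0.237, 0.048, -0.001, 0.001, 0.619], [-0.829, 0.328, 0.048, -0.001, 0.001, 0.619], [-0.789, 0.416, 0.047, -0.001, 0.001, 0.619], [-0.739, 0.498, 0.047, 0.0, 0.0, 0.0], [-0.739, 0.498, 0.047, 0.0, 0.0, 0.0], [-0.739, 0.498, 0.047, 0.0, 0.0, 0.0], [-0.739, 0.498, 0.047, 0.0, 0.0, 0.0]]
[[528.55013713 285.16206267]
 [496.57762367  98.81992312]] [[452.58278146 394.78028747]
 [462.52386822 205.97666096]]
```

{"fn": "send_rows", "kwargs": {
  "increments": [
    [[-0.68, -0.58, 0.05, 0, 0, 0.62], [-0.74, -0.5, 0.05, 0, 0, 0.62], [-0.79, -0.42, 0.05, 0, 0, 0.62], [-0.83, -0.33, 0.05, 0, 0, 0.62], [-0.86, -0.24, 0.05, 0, 0, 0.62], [-0.88, -0.145, 0.05, 0, 0, 0.62], [-0.89, -0.05, 0.05, 0, 0, 0.62], [-0.89, 0.05, 0.05, 0, 0, 0.62]]
  ],
  "grip": 0
}}

```text
clock: 1.1
eef_pos: [0.3632, 0.119, 0.219]
tool_rot: [0.616, 0.788, -0.0, -0.0]
ft_force: [0.7, 0.8, -0.0]
grip_width: 0.0856
```

{"fn": "send_rows", "kwargs": {
  "increments": [
    [[-0.88, 0.14, 0.05, 0, 0, 0.62], [-0.86, 0.24, 0.05, 0, 0, 0.62], [-0.83, 0.33, 0.05, 0, 0, 0.62], [-0.79, 0.42, 0.05, 0, 0, 0.62], [-0.74, 0.5, 0.05, 0, 0, 0], [-0.74, 0.5, 0.05, 0, 0, 0], [-0.74, 0.5, 0.05, 0, 0, 0], [-0.74, 0.5, 0.05, 0, 0, 0]]
  ]
}}

```text
clock: 2.1
eef_pos: [0.5049, -0.2087, 0.1987]
tool_rot: [0.77, 0.638, -0.0, -0.0]
ft_force: [0.7, 0.5, 0.8]
grip_width: 0.0853
```

```bash
python3 -c "
from p import *
st();plan([504.5,-206.5,70],-10.6,4)"
```

```text
t 2.10 p [ 504.94 -208.73  198.7 ] yawy -10.70 tilt [-0.05  0.03] F [0.75 0.45 0.79] M [ 0.01  -0.013  0.01 ] w 0.0853 q [-0.39  0.35  0.05  1.27  0.    1.37]
[[0.01, -0.004, 0.644, -0.001, -0.0, -0.002], [0.01, -0.004, 0.644, -0.001, -0.0, -0.002], [0.01, -0.004, 0.644, -0.001, -0.0, -0.002], [0.01, -0.004, 0.644, -0.001, -0.0, -0.002]]
```

{"fn": "send_rows", "kwargs": {
  "increments": [
    [[0.01, -0.004, 0.64, 0, 0, 0], [0.01, -0.004, 0.64, 0, 0, 0], [0.01, -0.004, 0.64, 0, 0, 0], [0.01, -0.004, 0.64, 0, 0, 0], [0, 0, 0, 0, 0, 0], [0, 0, 0, 0, 0, 0]]
  ]
}}

```text
clock: 2.85
eef_pos: [0.5049, -0.2055, 0.0721]
tool_rot: [0.77, 0.638, 0.0, 0.0]
ft_force: [0.1, -0.0, 0.6]
grip_width: 0.0856
```

Run:
```python
from workcell import *
from h import *
from p import *
st();plan([504.5,-206.5,26],-10.6,3)
c=camera("scene");im=c["color"][150:290,170:330,::-1]
cv2.imwrite("pics/s1.png",np.clip(cv2.resize(im,None,fx=4,fy=4)*1.6,0,255))
```

```text
t 2.85 p [ 504.92 -205.51   72.09] yawy -10.69 tilt [ 0.04 -0.02] F [ 0.15 -0.01  0.57] M [-0.045 -0.028  0.036] w 0.0856 q [-0.39  0.46 -0.14  0.97 -0.    1.37]
[[-0.007, -0.002, 0.307, 0.001, 0.0, -0.003], [-0.007, -0.002, 0.307, 0.001, 0.0, -0.003], [-0.007, -0.002, 0.307, 0.001, 0.0, -0.003]][ WARN:0@0.810] global loadsave.cpp:1063 imwrite_ Unsupported depth image for selected encoder is fallbacked to CV_8U.
```

View pics/s1.png

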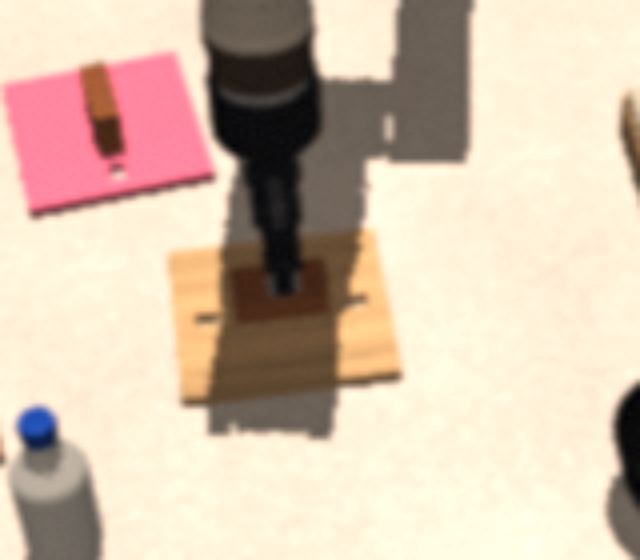

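The open fingers straddle the bar near its middle, around crop (283,285). I lower and close.

{"fn": "send_rows", "kwargs": {
  "increments": [
    [[0, 0, 0.3, 0, 0, 0], [0, 0, 0.3, 0, 0, 0], [0, 0, 0.3, 0, 0, 0], [0, 0, 0, 0, 0, 0], [0, 0, 0, 0, 0, 0]]
  ]
}}

```text
clock: 3.52
eef_pos: [0.5044, -0.2053, 0.0261]
tool_rot: [0.77, 0.638, -0.0, -0.0]
ft_force: [-0.0, 0.2, -0.2]
grip_width: 0.0853
```

{"fn": "send_rows", "kwargs": {
  "increments": [
    [[0, 0, 0, 0, 0, 0], [0, 0, 0, 0, 0, 0], [0, 0, 0, 0, 0, 0], [0, 0, 0, 0, 0, 0], [0, 0, 0, 0, 0, 0], [0, 0, 0, 0, 0, 0], [0, 0, 0, 0, 0, 0], [0, 0, 0, 0, 0, 0]]
  ],
  "grip": 1
}}

```text
clock: 4.53
eef_pos: [0.5046, -0.2054, 0.0267]
tool_rot: [0.77, 0.638, 0.0, 0.0]
ft_force: [-0.6, 1.0, 5.4]
grip_width: 0.0209
```

```bash
python3 -c "
from p import *
st()"
```

```text
t 4.53 p [ 504.56 -205.38   26.7 ] yawy -10.69 tilt [ 0.03 -0.01] F [-0.58  1.    5.45] M [0.049 0.367 0.016] w 0.0209 q [-0.39  0.51 -0.19  0.87 -0.    1.37]
```

{"fn": "send_rows", "kwargs": {
  "increments": [
    [[0, 0, -0.2, 0, 0, 0], [0, 0, -0.4, 0, 0, 0], [0, 0, -0.6, 0, 0, 0], [0, 0, -0.6, 0, 0, 0], [0, 0, -0.3, 0, 0, 0], [0, 0, 0, 0, 0, 0], [0, 0, 0, 0, 0, 0], [0, 0, 0, 0, 0, 0]]
  ]
}}

```text
clock: 5.52
eef_pos: [0.5034, -0.2049, 0.1298]
tool_rot: [0.77, 0.638, -0.001, -0.001]
ft_force: [-0.5, 0.2, -3.0]
grip_width: 0.0211
```

Run:
```python
from workcell import *
from h import *
from p import *
st()
a=np.radians(-12.75);x=np.array([np.cos(a),np.sin(a)]);y=np.array([-np.sin(a),np.cos(a)])
P=458*x+301*y;print(P)
plan([*P,130],-12.75,12)
for n in("scene","top"):
    c=camera(n);np.savez(f"pics/{n}1.npz",**c);cv2.imwrite(f"pics/{n}1.png",np.clip(c["color"][:,:,::-1]*1.5,0,255).astype(np.uint8))
```

```text
t 5.53 p [ 503.44 -204.91  129.81] yawy -10.69 tilt [-0.16  0.07] F [-0.51  0.17 -3.03] M [ 0.023  0.008 -0.012] w 0.0211 q [-0.39  0.4  -0.07  1.11  0.    1.37]
[513.13671073 192.49861323]
[[0.654, -0.107, 0.0, -0.001, -0.0, 0.017], [0.654, -0.109, 0.0, -0.001, -0.0, 0.017], [0.653, -0.111, 0.0, -0.001, -0.0, 0.017], [0.653, -0.113, 0.0, -0.001, -0.0, 0.017], [0.653, -0.115, 0.0, -0.001, -0.0, 0.017], [0.652, -0.117, 0.0, -0.001, -0.0, 0.017], [0.652, -0.119, 0.0, -0.001, -0.0, 0.017], [0.651, -0.12, 0.0, -0.001, -0.0, 0.017]]
[[0.651, -0.122, 0.0, -0.001, -0.0, 0.017], [0.651, -0.124, 0.0, -0.001, -0.0, 0.017], [0.65, -0.126, 0.0, -0.001, -0.0, 0.017], [0.65, -0.128, 0.0, -0.001, -0.0, 0.017]]
```

View pics/scene1.png

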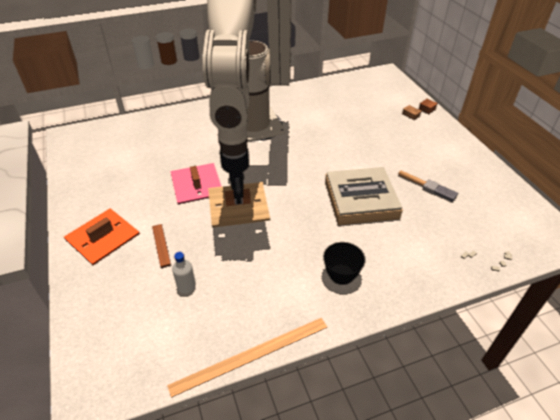

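View pics/top1.png

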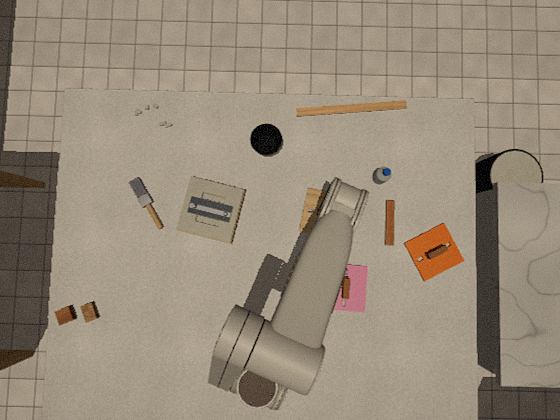

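Run:
```python
from p import *
a=np.radians(-12.75);x=np.array([np.cos(a),np.sin(a)]);y=np.array([-np.sin(a),np.cos(a)])
P=445*x+301*y;print(P)
plan([*P,129],-12.75,8+4)
```

```text
[500.45726057 195.36767989]
[[0.655, -0.129, 0.003, -0.001, -0.0, 0.017], [0.654, -0.131, 0.003, -0.001, -0.0, 0.017], [0.654, -0.133, 0.003, -0.001, -0.0, 0.017], [0.654, -0.135, 0.003, -0.001, -0.0, 0.017], [0.653, -0.137, 0.002, -0.001, -0.0, 0.017], [0.653, -0.139, 0.002, -0.001, -0.0, 0.017], [0.652, -0.141, 0.002, -0.001, -0.0, 0.017], [0.652, -0.143, 0.002, -0.001, -0.0, 0.017]]
[[0.651, -0.145, 0.002, -0.001, -0.0, 0.017], [0.651, -0.147, 0.002, -0.001, -0.0, 0.017], [0.651, -0.149, 0.002, -0.001, -0.0, 0.017], [0.65, -0.15, 0.002, -0.001, -0.0, 0.017]]
```

{"fn": "send_rows", "kwargs": {
  "increments": [
    [[0.3, -0.06, 0, 0, 0, 0.02], [0.6, -0.13, 0, 0, 0, 0.02], [0.7, -0.14, 0, 0, 0, 0.02], [0.7, -0.145, 0, 0, 0, 0.02], [0.7, -0.15, 0, 0, 0, 0.02], [0.7, -0.15, 0, 0, 0, 0.02], [0.7, -0.15, 0, 0, 0, 0.02], [0.7, -0.15, 0, 0, 0, 0.02]]
  ]
}}

```text
clock: 6.62
eef_pos: [0.5017, 0.0574, 0.1313]
tool_rot: [0.779, 0.628, 0.0, -0.0]
ft_force: [0.3, 0.0, -1.8]
grip_width: 0.021
```

{"fn": "send_rows", "kwargs": {
  "increments": [
    [[0.7, -0.16, 0, 0, 0, 0.02], [0.7, -0.16, 0, 0, 0, 0.02], [0.7, -0.16, 0, 0, 0, 0.0], [0.5, -0.11, 0, 0, 0, 0], [0.25, -0.06, 0, 0, 0, 0], [0, 0, 0, 0, 0, 0], [0, 0, 0, 0, 0, 0], [0, 0, 0, 0, 0, 0]]
  ]
}}

```text
clock: 7.62
eef_pos: [0.5016, 0.2004, 0.1313]
tool_rot: [0.781, 0.624, -0.0, 0.0]
ft_force: [-0.1, -0.2, -2.8]
grip_width: 0.0211
```

Run:
```python
from workcell import *
from h import *
from p import *
st()
a=np.radians(-12.75);x=np.array([np.cos(a),np.sin(a)]);y=np.array([-np.sin(a),np.cos(a)])
plan([*(445*x+301*y),100],-12.75,4)
for n in("scene","top"):
    c=camera(n);np.savez(f"pics/{n}2.npz",**c)
    x0,y0=(300,130) if n=="scene" else (160,140)
    cv2.imwrite(f"pics/{n}2.png",np.clip(cv2.resize(c["color"][y0:y0+110,x0:x0+130,::-1],None,fx=6,fy=5.4,interpolation=cv2.INTER_CUBIC)*1.5,0,255).astype(np.uint8))
```

```text
t 7.62 p [501.58 200.45 131.33] yawy -12.78 tilt [-0.01 -0.02] F [-0.15 -0.2  -2.77] M [-0.022 -0.025  0.013] w 0.0211 q [ 0.38  0.39 -0.08  1.1  -0.    2.17]
[[-0.026, 0.0, 0.157, -0.0, 0.0, -0.001], [-0.026, 0.0, 0.157, -0.0, 0.0, -0.001], [-0.026, 0.0, 0.157, -0.0, 0.0, -0.001], [-0.026, 0.0, 0.157, -0.0, 0.0, -0.001]]
```

View pics/scene2.png

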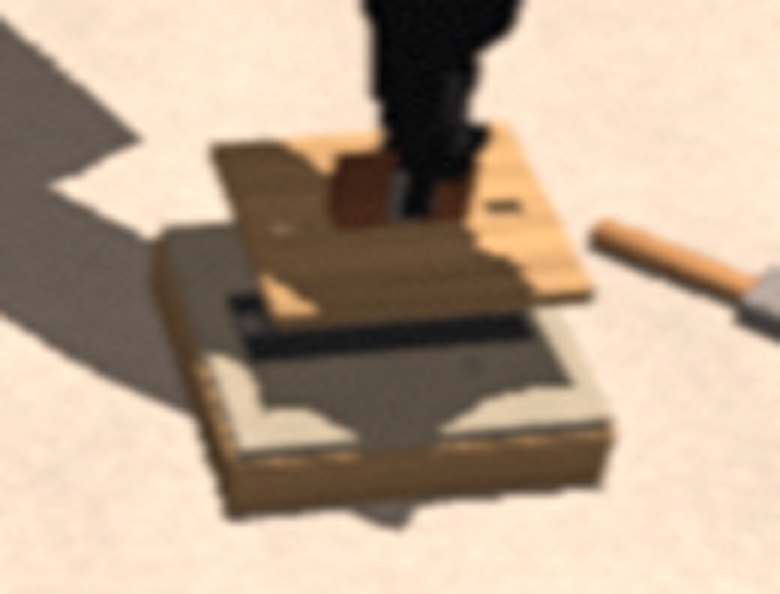

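View pics/top2.png

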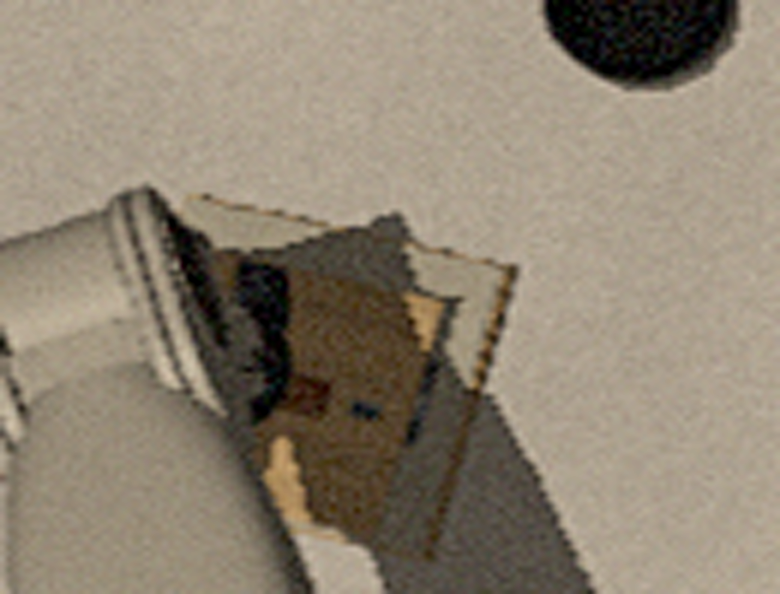

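Run:
```python
from h import *
a=np.radians(-12.75);R=np.array([[np.cos(a),-np.sin(a)],[np.sin(a),np.cos(a)]])
print("tool m",np.array([501.58,200.45])@R)
for n,w in(("scene",(320,140,90,90)),("top",(195,175,60,70))):
    c=load(n,2);x0,y0,W,H=w
    g=cv2.cvtColor(c["color"],cv2.COLOR_RGB2GRAY)[y0:y0+H,x0:x0+W]
    g=cv2.GaussianBlur(cv2.resize(g,None,fx=4,fy=4,interpolation=cv2.INTER_CUBIC),(0,0),2)
    for l in cv2.createLineSegmentDetector(0).detect(g)[0][:,0]:
        p=(l.reshape(2,2)+.5)/4-.5+[x0,y0]
        if np.hypot(*(p[1]-p[0]))<12: continue
        print(n,"crop",((p-( [300,130] if n=="scene" else [160,140]))*[6,5.4]).round().ravel(),end=" ")
        for h in(.05,.1046,.1146):
            q=ray(c,p,h)[:,:2]*1000;d=q[1]-q[0]
            print((q@R).round(1).ravel(),"%.2f"%(np.degrees(np.arctan2(d[1],d[0]))%90),end=" ")
        print()
```

```text
tool m [444.97340027 306.2047876 ]
scene crop [381. 137. 365.  52.] [299.7 347.5 212.5 361.3] 68.24 [366.1 322.4 283.9 335.4] 68.24 [378.2 317.8 296.9 330.7] 68.24 
scene crop [480.  51. 463. 116.] [220.9 428.1 285.8 399.3] 53.35 [291.8 398.4 353.  371.3] 53.35 [304.8 393.  365.3 366.1] 53.35 
scene crop [223. 515. 189. 412.] [603.9 188.6 525.1 189.2] 76.80 [653.1 172.5 578.7 173.1] 76.80 [662.1 169.5 588.5 170.1] 76.80 
scene crop [598. 485. 411. 502.] [606.6 373.7 606.9 280.5] 77.43 [655.7 347.1 655.9 259.2] 77.43 [664.6 342.3 664.9 255.3] 77.43 
scene crop [350. 506. 225. 519.] [605.9 250.4 607.1 188.8] 78.44 [654.9 230.8 656.1 172.7] 78.44 [663.9 227.2 665.1 169.7] 78.44 
scene crop [209. 140. 299. 138.] [289.8 251.2 294.5 301.6] 71.91 [356.8 231.6 361.2 279.1] 71.91 [369.  228.  373.4 275. ] 71.91 
scene crop [657. 279. 585. 247.] [448.8 457.3 416.7 428.6] 29.11 [506.8 426.  476.5 398.9] 29.11 [517.4 420.3 487.4 393.5] 29.11 
scene crop [231. 214. 205. 149.] [362.1 247.4 298.5 247. ] 77.54 [424.9 227.9 365.  227.6] 77.54 [436.5 224.4 377.2 224.1] 77.54 
scene crop [193. 416. 117
[... 697 characters left out ...]
353.8 580.3 359. ] 82.23 [531.2 348.8 590.1 354. ] 82.23 
scene crop [235. 447. 347. 438.] [555.  205.5 555.6 262.1] 76.61 [606.9 188.5 607.5 241.8] 76.61 [616.4 185.3 617.  238.1] 76.61 
scene crop [208. 361. 236. 441.] [486.1 207.2 550.6 207.4] 77.47 [541.9 190.  602.8 190.2] 77.47 [552.2 186.9 612.3 187.1] 77.47 
top crop [259. 472. 304. 564.] [393.4 305.4 343.4 265.6] 25.73 [393.6 295.8 345.3 257.3] 25.73 [393.7 294.  345.7 255.8] 25.73 
top crop [502. 322. 482. 386.] [520.8 194.9 478.  195.6] 76.25 [516.5 189.2 475.2 189.9] 76.25 [515.7 188.1 474.7 188.8] 76.25 
top crop [489. 392. 558. 516.] [475.2 190.5 408.6 132.4] 28.38 [472.5 184.9 408.3 128.9] 28.38 [472.  183.9 408.3 128.2] 28.38
```

```bash
cat >> p.py <<'E'
_a=np.radians(-12.75);MX=np.array([np.cos(_a),np.sin(_a)]);MY=np.array([-np.sin(_a),np.cos(_a)])
def ms():
    o=get_obs();p=o["eef_pos"]*1000;print("t %.2f m x %.2f y %.2f z %.2f"%(o["clock"],p[:2]@MX,p[:2]@MY,p[2]),"Fm %.2f %.2f %.2f"%(o["ft_force"][:2]@MX,o["ft_force"][:2]@MY,o["ft_force"][2]),"Mm %.3f %.3f %.3f"%(o["ft_torque"][:2]@MX,o["ft_torque"][:2]@MY,o["ft_torque"][2]))
E
python3 -c "
from p import *
ms();plan([*(445*MX+303*MY),96],-12.75,6)"
```

```text
t 7.72 m x 445.06 y 306.39 z 131.37 Fm 0.26 -0.42 -2.77 Mm 0.048 -0.007 -0.012
[[-0.011, -0.0, 0.118, 0.0, 0.0, -0.0], [-0.011, -0.0, 0.118, 0.0, 0.0, -0.0], [-0.011, -0.0, 0.118, 0.0, 0.0, -0.0], [-0.011, -0.0, 0.118, 0.0, 0.0, -0.0], [-0.011, -0.0, 0.118, 0.0, 0.0, -0.0], [-0.011, -0.0, 0.118, 0.0, 0.0, -0.0]]
```

{"fn": "send_rows", "kwargs": {
  "increments": [
    [[-0.011, 0, 0.12, 0, 0, 0], [-0.011, 0, 0.12, 0, 0, 0], [-0.011, 0, 0.12, 0, 0, 0], [-0.011, 0, 0.12, 0, 0, 0], [-0.011, 0, 0.12, 0, 0, 0], [-0.011, 0, 0.1, 0, 0, 0], [0, 0, 0, 0, 0, 0], [0, 0, 0, 0, 0, 0]]
  ]
}}

```text
clock: 8.72
eef_pos: [0.501, 0.1983, 0.0965]
tool_rot: [0.781, 0.625, 0.0, 0.0]
ft_force: [-0.1, -0.2, -3.0]
grip_width: 0.0211
```

```bash
python3 -c "
from p import *
ms()"
```

```text
t 8.72 m x 444.88 y 303.97 z 96.46 Fm -0.05 -0.26 -3.03 Mm -0.017 -0.044 0.001
```

{"fn": "send_rows", "kwargs": {
  "increments": [
    [[-0.01, 0, 0.01, 0, 0, 0], [0, 0, 0.01, 0, 0, 0], [0, 0, 0.01, 0, 0, 0], [0, 0, 0.01, 0, 0, 0], [0, 0, 0.01, 0, 0, 0], [0, 0, 0.01, 0, 0, 0], [0, 0, 0.01, 0, 0, 0], [0, 0, 0.01, 0, 0, 0]]
  ]
}}

```text
clock: 9.72
eef_pos: [0.5007, 0.1978, 0.0922]
tool_rot: [0.781, 0.625, -0.0, -0.0]
ft_force: [-0.2, 0.8, -2.6]
grip_width: 0.0211
```

{"fn": "send_rows", "kwargs": {
  "increments": [
    [[0, 0, 0.01, 0, 0, 0], [0, 0, 0.01, 0, 0, 0], [0, 0, 0, 0, 0, 0]]
  ]
}}

```text
clock: 10.1
eef_pos: [0.5007, 0.1977, 0.0913]
tool_rot: [0.781, 0.625, -0.0, -0.0]
ft_force: [0.7, 0.1, -2.5]
grip_width: 0.0208
```

{"fn": "send_rows", "kwargs": {
  "increments": [
    [[0, 0, 0.008, 0, 0, 0], [0, 0, 0, 0, 0, 0]]
  ]
}}

```text
clock: 10.35
eef_pos: [0.5007, 0.1977, 0.0909]
tool_rot: [0.781, 0.625, -0.0, 0.0]
ft_force: [-0.1, 0.4, -2.9]
grip_width: 0.0212
```

{"fn": "send_rows", "kwargs": {
  "increments": [
    [[0, 0, 0.006, 0, 0, 0], [0, 0, 0, 0, 0, 0]]
  ]
}}

```text
clock: 10.6
eef_pos: [0.5008, 0.1978, 0.0907]
tool_rot: [0.781, 0.625, 0.0, 0.0]
ft_force: [-0.5, 0.8, -2.1]
grip_width: 0.021
```

{"fn": "send_rows", "kwargs": {
  "increments": [
    [[0, 0, 0.006, 0, 0, 0], [0, 0, 0, 0, 0, 0]]
  ]
}}

```text
clock: 10.85
eef_pos: [0.5008, 0.1978, 0.0907]
tool_rot: [0.781, 0.625, 0.0, 0.0]
ft_force: [-0.8, -0.4, 1.0]
grip_width: 0.0211
```

{"fn": "send_rows", "kwargs": {
  "increments": [
    [[0, 0, 0.006, 0, 0, 0], [0, 0, 0, 0, 0, 0]]
  ]
}}

```text
clock: 11.1
eef_pos: [0.5008, 0.1978, 0.0906]
tool_rot: [0.781, 0.625, 0.0, 0.0]
ft_force: [-3.5, -1.1, 5.6]
grip_width: 0.0211
```

{"fn": "send_rows", "kwargs": {
  "increments": [
    [[0, 0, -0.004, 0, 0, 0], [0, 0, 0, 0, 0, 0]]
  ]
}}

```text
clock: 11.35
eef_pos: [0.5008, 0.1978, 0.0906]
tool_rot: [0.781, 0.625, 0.0, 0.0]
ft_force: [-3.3, -0.4, 5.4]
grip_width: 0.0214
```

```bash
python3 -c "
from p import *
ms();st()"
```

```text
t 11.35 m x 444.75 y 303.42 z 90.62 Fm -3.18 -1.10 5.36 Mm -0.288 0.472 0.003
t 11.35 p [500.75 197.79  90.62] yawy -12.69 tilt [0.02 0.01] F [-3.34 -0.37  5.36] M [-0.176  0.524  0.003] w 0.0214 q [ 0.38  0.42 -0.14  1.01  0.    2.17]
```

{"fn": "send_rows", "kwargs": {
  "increments": [
    [[0, 0.01, -0.003, 0, 0, 0], [0, 0.01, 0, 0, 0, 0], [0, 0.01, 0, 0, 0, 0], [0, 0.01, 0, 0, 0, 0]]
  ]
}}

```text
clock: 11.85
eef_pos: [0.501, 0.1977, 0.0907]
tool_rot: [0.781, 0.625, -0.001, -0.001]
ft_force: [-8.2, 0.1, 8.9]
grip_width: 0.0212
```

```bash
python3 -c "
from p import *
ms()"
```

```text
t 11.85 m x 444.97 y 303.41 z 90.68 Fm -8.02 -1.70 8.92 Mm -0.286 1.657 -0.081
```

{"fn": "send_rows", "kwargs": {
  "increments": [
    [[0, 0, -0.006, 0, 0, 0], [0, 0.005, 0, 0, 0, 0], [0, 0, 0, 0, 0, 0]]
  ]
}}

```text
clock: 12.22
eef_pos: [0.501, 0.1977, 0.0907]
tool_rot: [0.781, 0.625, -0.001, -0.002]
ft_force: [-6.6, 0.7, 6.5]
grip_width: 0.0214
```

```bash
python3 -c "
from p import *
ms();st()"
```

```text
t 12.22 m x 445.01 y 303.40 z 90.70 Fm -6.62 -0.79 6.48 Mm -0.248 1.410 -0.097
t 12.22 p [501.  197.7  90.7] yawy -12.65 tilt [-0.22  0.07] F [-6.63  0.69  6.48] M [ 0.07   1.429 -0.097] w 0.0214 q [ 0.37  0.43 -0.14  1.01  0.    2.17]
```

{"fn": "send_rows", "kwargs": {
  "increments": [
    [[0, 0, -0.006, 0, 0, 0], [0, 0, 0, 0, 0, 0]]
  ]
}}

```text
clock: 12.48
eef_pos: [0.5024, 0.1975, 0.0907]
tool_rot: [0.781, 0.625, -0.0, -0.001]
ft_force: [-2.5, 0.6, 2.0]
grip_width: 0.021
```

```bash
python3 -c "
from p import *
ms();st()"
```

```text
t 12.47 m x 446.43 y 303.49 z 90.70 Fm -2.55 -0.01 1.97 Mm -0.034 0.797 -0.033
t 12.47 p [502.4  197.48  90.7 ] yawy -12.67 tilt [-0.06  0.03] F [-2.49  0.56  1.97] M [ 0.143  0.785 -0.033] w 0.0210 q [ 0.37  0.43 -0.13  1.01  0.    2.17]
```

{"fn": "send_rows", "kwargs": {
  "increments": [
    [[0, 0.01, -0.001, 0, 0, 0], [0, 0.01, 0, 0, 0, 0], [0, 0.01, 0, 0, 0, 0], [0, 0.01, 0, 0, 0, 0]]
  ]
}}

```text
clock: 12.98
eef_pos: [0.5052, 0.1966, 0.0907]
tool_rot: [0.781, 0.625, 0.0, 0.0]
ft_force: [-0.9, 0.5, -1.4]
grip_width: 0.021
```

```bash
python3 -c "
from p import *
ms();st()"
```

```text
t 12.97 m x 449.39 y 303.26 z 90.73 Fm -0.95 0.28 -1.45 Mm 0.020 0.127 0.061
t 12.97 p [505.24 196.6   90.73] yawy -12.70 tilt [ 0.02 -0.03] F [-0.87  0.49 -1.45] M [0.047 0.12  0.061] w 0.0210 q [ 0.37  0.43 -0.13  1.01 -0.    2.16]
```

{"fn": "send_rows", "kwargs": {
  "increments": [
    [[0, 0.01, 0.002, 0, 0, 0], [0, 0.01, 0, 0, 0, 0], [0, 0.01, 0, 0, 0, 0]]
  ]
}}

```text
clock: 13.35
eef_pos: [0.5065, 0.1964, 0.0908]
tool_rot: [0.781, 0.625, -0.0, 0.0]
ft_force: [-0.8, -0.3, -3.3]
grip_width: 0.021
```

```bash
python3 -c "
from p import *
ms();st()"
```

```text
t 13.35 m x 450.64 y 303.29 z 90.76 Fm -0.71 -0.42 -3.33 Mm -0.033 0.004 -0.050
t 13.35 p [506.46 196.36  90.76] yawy -12.69 tilt [ 0.   -0.01] F [-0.78 -0.25 -3.33] M [-0.031  0.012 -0.05 ] w 0.0210 q [ 0.37  0.43 -0.13  1.01 -0.    2.16]
```

{"fn": "send_rows", "kwargs": {
  "increments": [
    [[0, 0, 0.004, 0, 0, 0], [0, 0, 0.002, 0, 0, 0], [0, 0, 0, 0, 0, 0]]
  ]
}}

```text
clock: 13.72
eef_pos: [0.5065, 0.1964, 0.0907]
tool_rot: [0.781, 0.625, 0.0, 0.0]
ft_force: [0.7, 0.1, -2.5]
grip_width: 0.0209
```

```bash
python3 -c "
from p import *
ms();st()"
```

```text
t 13.72 m x 450.64 y 303.36 z 90.69 Fm 0.70 0.26 -2.50 Mm -0.019 -0.128 0.019
t 13.72 p [506.48 196.42  90.69] yawy -12.69 tilt [ 0.02 -0.01] F [ 0.74  0.1  -2.5 ] M [-0.047 -0.121  0.019] w 0.0209 q [ 0.37  0.43 -0.13  1.01 -0.    2.16]
```

{"fn": "send_rows", "kwargs": {
  "increments": [
    [[0, 0.01, 0.003, 0, 0, 0], [0, 0.01, 0, 0, 0, 0], [0, 0.01, 0, 0, 0, 0]]
  ]
}}

```text
clock: 14.1
eef_pos: [0.5073, 0.1963, 0.0907]
tool_rot: [0.781, 0.625, -0.0, -0.0]
ft_force: [-3.4, -0.1, 1.3]
grip_width: 0.0213
```

```bash
python3 -c "
from p import *
ms();st()"
```

```text
t 14.10 m x 451.47 y 303.46 z 90.67 Fm -3.35 -0.84 1.25 Mm -0.053 0.743 0.020
t 14.10 p [507.32 196.34  90.67] yawy -12.67 tilt [-0.05  0.02] F [-3.45 -0.08  1.25] M [0.112 0.737 0.02 ] w 0.0213 q [ 0.37  0.44 -0.12  1.01  0.    2.16]
```

Contact is light (about 4 N on the studs). I continue the slide in small pieces.

{"fn": "send_rows", "kwargs": {
  "increments": [
    [[0, 0.01, -0.001, 0, 0, 0], [0, 0.01, 0, 0, 0, 0], [0, 0.01, 0, 0, 0, 0]]
  ]
}}

```text
clock: 14.48
eef_pos: [0.5092, 0.196, 0.0906]
tool_rot: [0.781, 0.625, 0.0, -0.0]
ft_force: [-3.3, 0.9, 3.3]
grip_width: 0.0212
```

```bash
python3 -c "
from p import *
ms();st()"
```

```text
t 14.47 m x 453.44 y 303.52 z 90.61 Fm -3.43 0.14 3.26 Mm -0.009 0.758 -0.047
t 14.47 p [509.25 195.96  90.61] yawy -12.68 tilt [-0.    0.02] F [-3.32  0.9   3.26] M [ 0.158  0.742 -0.047] w 0.0212 q [ 0.37  0.44 -0.12  1.01  0.    2.16]
```

{"fn": "send_rows", "kwargs": {
  "increments": [
    [[0, 0.01, -0.002, 0, 0, 0], [0, 0.01, 0, 0, 0, 0], [0, 0.01, 0, 0, 0, 0]]
  ]
}}

```text
clock: 14.85
eef_pos: [0.5109, 0.1955, 0.0905]
tool_rot: [0.781, 0.625, 0.0, 0.0]
ft_force: [-2.3, 0.5, 0.3]
grip_width: 0.0211
```

```bash
python3 -c "
from p import *
ms();st()"
```

```text
t 14.85 m x 455.17 y 303.41 z 90.46 Fm -2.40 0.01 0.28 Mm 0.040 0.470 0.046
t 14.85 p [510.91 195.47  90.46] yawy -12.69 tilt [ 0.01 -0.  ] F [-2.34  0.54  0.28] M [0.143 0.449 0.046] w 0.0211 q [ 0.37  0.44 -0.12  1.02 -0.    2.16]
```

{"fn": "send_rows", "kwargs": {
  "increments": [
    [[0, 0.008, 0, 0, 0, 0], [0, 0.008, 0, 0, 0, 0]]
  ]
}}

```text
clock: 15.1
eef_pos: [0.5119, 0.195, 0.0903]
tool_rot: [0.781, 0.625, 0.0, 0.0]
ft_force: [0.2, -0.4, -3.3]
grip_width: 0.0214
```

```bash
python3 -c "
from p import *
ms();st()"
```

```text
t 15.10 m x 456.27 y 303.20 z 90.27 Fm 0.29 -0.34 -3.29 Mm -0.011 0.045 0.008
t 15.10 p [511.94 195.02  90.27] yawy -12.70 tilt [ 0.04 -0.04] F [ 0.21 -0.39 -3.29] M [-0.001  0.047  0.008] w 0.0214 q [ 0.36  0.44 -0.11  1.02 -0.    2.16]
```

The height fell to 90.27 mm with no contact force, which looks like the holes are over the studs. I feel downward at this spot.

{"fn": "send_rows", "kwargs": {
  "increments": [
    [[0, 0, 0.006, 0, 0, 0], [0, 0, 0.006, 0, 0, 0], [0, 0, 0, 0, 0, 0]]
  ]
}}

```text
clock: 15.48
eef_pos: [0.5117, 0.1952, 0.0899]
tool_rot: [0.781, 0.625, 0.0, 0.0]
ft_force: [0.7, 0.0, -3.1]
grip_width: 0.0211
```

```bash
python3 -c "
from p import *
ms();st()"
```

```text
t 15.47 m x 455.96 y 303.31 z 89.92 Fm 0.72 0.21 -3.08 Mm -0.039 -0.068 -0.001
t 15.47 p [511.66 195.21  89.92] yawy -12.69 tilt [ 0.01 -0.02] F [ 0.75  0.05 -3.08] M [-0.053 -0.058 -0.001] w 0.0211 q [ 0.36  0.44 -0.11  1.01 -0.    2.16]
```

{"fn": "send_rows", "kwargs": {
  "increments": [
    [[0, 0, 0.01, 0, 0, 0], [0, 0, 0.01, 0, 0, 0], [0, 0, 0.01, 0, 0, 0], [0, 0, 0, 0, 0, 0]]
  ]
}}

```text
clock: 15.98
eef_pos: [0.5117, 0.1954, 0.0886]
tool_rot: [0.781, 0.625, 0.0, 0.0]
ft_force: [0.4, 0.7, -2.5]
grip_width: 0.0213
```

```bash
python3 -c "
from p import *
ms();st()"
```

```text
t 15.97 m x 455.97 y 303.50 z 88.60 Fm 0.22 0.73 -2.52 Mm 0.052 -0.198 0.035
t 15.97 p [511.71 195.39  88.6 ] yawy -12.69 tilt [0.03 0.01] F [ 0.37  0.66 -2.52] M [ 0.007 -0.204  0.035] w 0.0213 q [ 0.36  0.44 -0.12  1.01 -0.    2.16]
```

{"fn": "send_rows", "kwargs": {
  "increments": [
    [[0, 0, 0.01, 0, 0, 0], [0, 0, 0.01, 0, 0, 0], [0, 0, 0.01, 0, 0, 0], [0, 0, 0.01, 0, 0, 0]]
  ]
}}

```text
clock: 16.48
eef_pos: [0.5117, 0.1953, 0.0866]
tool_rot: [0.781, 0.625, 0.0, 0.0]
ft_force: [1.4, -0.6, -2.4]
grip_width: 0.0208
```

```bash
python3 -c "
from p import *
ms();st()"
```

```text
t 16.48 m x 456.00 y 303.41 z 86.55 Fm 1.46 -0.25 -2.37 Mm -0.019 -0.310 0.066
t 16.48 p [511.72 195.29  86.55] yawy -12.69 tilt [ 0.03 -0.  ] F [ 1.37 -0.57 -2.37] M [-0.087 -0.298  0.066] w 0.0208 q [ 0.36  0.45 -0.12  1.01 -0.    2.16]
```

{"fn": "send_rows", "kwargs": {
  "increments": [
    [[0, 0.006, 0.01, 0, 0, 0], [0, 0, 0.01, 0, 0, 0], [0, 0, 0.01, 0, 0, 0], [0, 0, 0.01, 0, 0, 0], [0, 0, 0.01, 0, 0, 0], [0, 0, 0.01, 0, 0, 0]]
  ]
}}

```text
clock: 17.23
eef_pos: [0.5118, 0.1952, 0.0835]
tool_rot: [0.781, 0.625, -0.0, -0.0]
ft_force: [0.7, -0.7, -1.9]
grip_width: 0.0211
```

```bash
python3 -c "
from p import *
ms();st()"
```

```text
t 17.23 m x 456.06 y 303.38 z 83.46 Fm 0.86 -0.53 -1.94 Mm 0.043 -0.252 -0.021
t 17.23 p [511.77 195.25  83.46] yawy -12.69 tilt [-0.  0.] F [ 0.72 -0.7  -1.94] M [-0.014 -0.255 -0.021] w 0.0211 q [ 0.36  0.45 -0.12  1.    0.    2.16]
```

{"fn": "send_rows", "kwargs": {
  "increments": [
    [[0, 0.004, 0.01, 0, 0, 0], [0, 0, 0.01, 0, 0, 0], [0, 0, 0.01, 0, 0, 0], [0, 0, 0.01, 0, 0, 0], [0, 0, 0.01, 0, 0, 0], [0, 0, 0.01, 0, 0, 0], [0, 0, 0.01, 0, 0, 0], [0, 0, 0.01, 0, 0, 0]]
  ]
}}

```text
clock: 18.23
eef_pos: [0.5119, 0.1952, 0.0794]
tool_rot: [0.781, 0.625, -0.0, -0.0]
ft_force: [-0.5, 0.1, -3.2]
grip_width: 0.0211
```

```bash
python3 -c "
from p import *
ms();st()"
```

```text
t 18.23 m x 456.24 y 303.36 z 79.43 Fm -0.52 0.02 -3.15 Mm 0.025 0.010 -0.022
t 18.23 p [511.94 195.19  79.43] yawy -12.69 tilt [-0.01 -0.  ] F [-0.5   0.14 -3.15] M [ 0.026  0.004 -0.022] w 0.0211 q [ 0.36  0.45 -0.13  0.99  0.    2.16]
```

Descending freely, with 2.7 mm to go. I slow down now.

{"fn": "send_rows", "kwargs": {
  "increments": [
    [[0, 0, 0.008, 0, 0, 0], [0, 0, 0.008, 0, 0, 0], [0, 0, 0.008, 0, 0, 0], [0, 0, 0.008, 0, 0, 0], [0, 0, 0, 0, 0, 0], [0, 0, 0, 0, 0, 0]]
  ]
}}

```text
clock: 18.98
eef_pos: [0.512, 0.1952, 0.0779]
tool_rot: [0.781, 0.625, 0.0, 0.0]
ft_force: [-0.6, -0.2, -2.5]
grip_width: 0.0213
```

{"fn": "send_rows", "kwargs": {
  "increments": [
    [[0, 0, 0.004, 0, 0, 0], [0, 0, 0, 0, 0, 0]]
  ]
}}

```text
clock: 19.23
eef_pos: [0.512, 0.1952, 0.0777]
tool_rot: [0.781, 0.625, -0.0, -0.0]
ft_force: [0.6, -0.3, -3.2]
grip_width: 0.0213
```

{"fn": "send_rows", "kwargs": {
  "increments": [
    [[0, 0, 0.004, 0, 0, 0], [0, 0, 0, 0, 0, 0]]
  ]
}}

```text
clock: 19.48
eef_pos: [0.512, 0.1952, 0.0775]
tool_rot: [0.781, 0.625, -0.0, -0.0]
ft_force: [0.3, 0.2, -2.3]
grip_width: 0.0214
```

{"fn": "send_rows", "kwargs": {
  "increments": [
    [[0, 0, 0.006, 0, 0, 0], [0, 0, 0, 0, 0, 0]]
  ]
}}

```text
clock: 19.73
eef_pos: [0.5119, 0.1952, 0.0772]
tool_rot: [0.781, 0.625, -0.0, -0.0]
ft_force: [-0.7, 0.2, -3.4]
grip_width: 0.0211
```

{"fn": "send_rows", "kwargs": {
  "increments": [
    [[0, 0, 0.006, 0, 0, 0], [0, 0, 0, 0, 0, 0]]
  ]
}}

```text
clock: 19.98
eef_pos: [0.512, 0.1952, 0.0769]
tool_rot: [0.781, 0.625, -0.0, -0.0]
ft_force: [-0.9, 0.2, -2.2]
grip_width: 0.0212
```

{"fn": "send_rows", "kwargs": {
  "increments": [
    [[0, 0, 0.004, 0, 0, 0], [0, 0, 0, 0, 0, 0]]
  ]
}}

```text
clock: 20.23
eef_pos: [0.512, 0.1952, 0.0767]
tool_rot: [0.781, 0.625, 0.0, -0.0]
ft_force: [-0.9, 0.1, -2.8]
grip_width: 0.0213
```

{"fn": "send_rows", "kwargs": {
  "increments": [
    [[0, 0, 0.004, 0, 0, 0], [0, 0, 0, 0, 0, 0]]
  ]
}}

```text
clock: 20.48
eef_pos: [0.512, 0.1952, 0.0767]
tool_rot: [0.781, 0.625, 0.0, 0.0]
ft_force: [-1.0, -0.5, -0.5]
grip_width: 0.021
```

{"fn": "send_rows", "kwargs": {
  "increments": [
    [[0, 0, 0.004, 0, 0, 0], [0, 0, 0, 0, 0, 0]]
  ]
}}

```text
clock: 20.72
eef_pos: [0.512, 0.1952, 0.0767]
tool_rot: [0.781, 0.625, 0.0, 0.0]
ft_force: [-2.0, -0.7, 2.8]
grip_width: 0.0207
```

{"fn": "send_rows", "kwargs": {
  "increments": [
    [[0, 0, -0.004, 0, 0, 0], [0, 0, 0, 0, 0, 0]]
  ]
}}

```text
clock: 20.98
eef_pos: [0.512, 0.1952, 0.0767]
tool_rot: [0.781, 0.625, 0.0, 0.0]
ft_force: [-1.6, 0.4, 2.7]
grip_width: 0.0207
```

Run:
```python
from workcell import *
from h import *
from p import *
ms();st()
c=camera("scene");np.savez("pics/scene3.npz",**c)
x0,y0=300,130
cv2.imwrite("pics/scene3.png",np.clip(cv2.resize(c["color"][y0:y0+110,x0:x0+130,::-1],None,fx=6,fy=5.4,interpolation=cv2.INTER_CUBIC)*1.5,0,255).astype(np.uint8))
```

```text
t 20.98 m x 456.32 y 303.40 z 76.72 Fm -1.70 0.06 2.66 Mm -0.271 0.327 -0.035
t 20.98 p [512.02 195.21  76.72] yawy -12.69 tilt [0.01 0.  ] F [-1.64  0.44  2.66] M [-0.192  0.379 -0.035] w 0.0207 q [ 0.36  0.46 -0.13  0.98 -0.    2.16]
```

View pics/scene3.png

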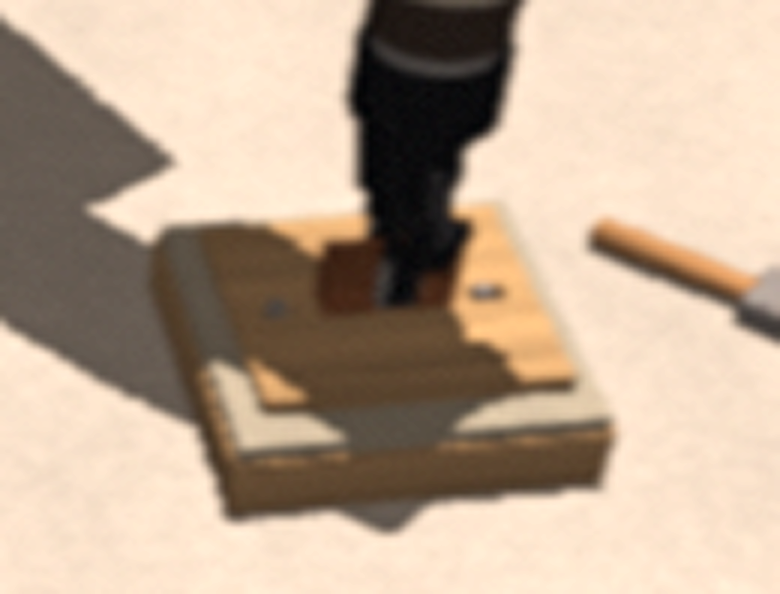

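The cover lies flat on the mould, with a stud top showing in each hole, at crop (275,308) and (487,292). I let go and retreat straight up.

{"fn": "send_rows", "kwargs": {
  "increments": [
    [[0, 0, 0, 0, 0, 0], [0, 0, 0, 0, 0, 0], [0, 0, 0, 0, 0, 0], [0, 0, 0, 0, 0, 0], [0, 0, 0, 0, 0, 0], [0, 0, 0, 0, 0, 0], [0, 0, 0, 0, 0, 0]]
  ],
  "grip": 0
}}

```text
clock: 21.9
eef_pos: [0.512, 0.1952, 0.0765]
tool_rot: [0.781, 0.625, -0.0, 0.0]
ft_force: [0.0, -0.2, 0.6]
grip_width: 0.0855
```

{"fn": "send_rows", "kwargs": {
  "increments": [
    [[0, 0, -0.1, 0, 0, 0], [0, 0, -0.3, 0, 0, 0], [0, 0, -0.5, 0, 0, 0], [0, 0, -0.7, 0, 0, 0], [0, 0, -0.7, 0, 0, 0], [0, 0, -0.4, 0, 0, 0], [0, 0, 0, 0, 0, 0], [0, 0, 0, 0, 0, 0]]
  ]
}}

```text
clock: 22.9
eef_pos: [0.5116, 0.195, 0.2111]
tool_rot: [0.781, 0.625, -0.0, -0.0]
ft_force: [-0.8, -0.4, 0.0]
grip_width: 0.0856
```

{"fn": "send_rows", "kwargs": {
  "increments": [
    [[-0.5, -0.5, -0.2, 0, 0, 0], [-0.7, -0.7, 0, 0, 0, 0], [-0.7, -0.7, 0, 0, 0, 0], [-0.7, -0.7, 0, 0, 0, 0], [-0.3, -0.3, 0, 0, 0, 0], [0, 0, 0, 0, 0, 0], [0, 0, 0, 0, 0, 0], [0, 0, 0, 0, 0, 0]]
  ]
}}

```text
clock: 23.9
eef_pos: [0.3394, 0.086, 0.2212]
tool_rot: [0.781, 0.625, -0.0, -0.0]
ft_force: [-0.4, -0.1, -0.1]
grip_width: 0.0852
```

Run:
```python
from workcell import *
from h import *
from p import *
st()
o=[]
for n in("scene","top"):
    c=camera(n);np.savez(f"pics/{n}4.npz",**c);X=cloud(c)
    x0,y0=(300,130) if n=="scene" else (160,140)
    o.append(cv2.resize(c["color"][y0:y0+110,x0:x0+130,::-1],(390,330),interpolation=cv2.INTER_CUBIC))
    if n=="scene":
        u=proj(c,[[*((456+dx)*MX+(302+dy)*MY)/1000,.06] for dx,dy in((60,0),(60,60),(60,-60),(-50,-60),(-50,60))]).round().astype(int)
        print([X[v,w,2].round(4) for w,v in u])
    cv2.imwrite(f"pics/{n}4f.png",c["color"][:,:,::-1])
cv2.imwrite("pics/end.png",np.clip(np.hstack(o)*1.5,0,255).astype(np.uint8))
```

```text
t 23.90 p [339.39  85.98 221.22] yawy -12.66 tilt [-0.02 -0.  ] F [-0.44 -0.06 -0.13] M [ 0.038 -0.017  0.036] w 0.0852 q [ 0.25 -0.05 -0.37  1.25  0.    2.04]
[np.float64(0.063), np.float64(0.0616), np.float64(0.0636), np.float64(0.0617), np.float64(0.0605)]
```

View pics/end.png

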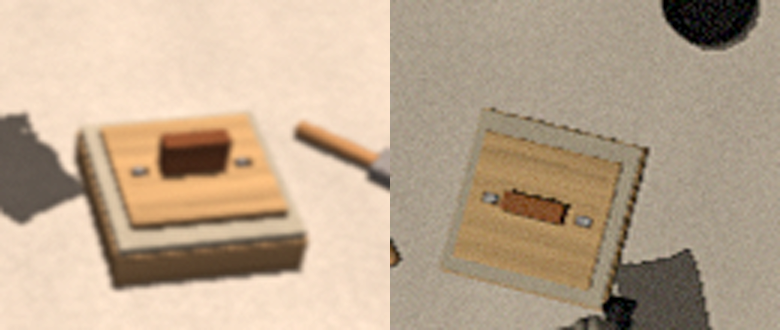

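View pics/scene4f.png

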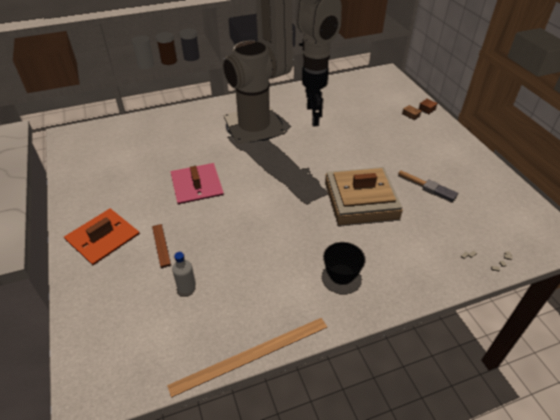

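The end picture shows the cover flat, its top at about 61–63 mm against 60 expected, with studs visible in both holes. The arm is clear and the bystanders are unmoved. I hand the job in.

```bash
python3 -c "
from workcell import *
print(job_done())"
```

```text
the job is handed in; nothing more can be done
None
```

The mould is closed and the job is handed in at about 24 s. The plywood cover is released and flush on the mould, with both oblong holes over the studs.

**What I did:** I took the natural plywood cover by its bar and left the orange and pink look-alikes alone. I lowered it about 11 mm to one side until it rested on the stud tops. I then slid it across until it dropped over both studs, let it down slowly, let go and backed the arm off.

**Contact forces:** Most of the slide and the final seating stayed at roughly 2–6 N on the mould. At the start of the slide the cover stuck on the stud tops. Contact rose briefly to about 12 N down and 8 N sideways until I eased off.

**Last checks:**
- **Seated height:** the tool was exactly 50 mm above its height at the grasp on the bench, which is the mould's height.
- **Pictures:** the cover lies flat and parallel to the mould, with a stud visible in each hole.
- **Surroundings:** by eye, the other things on the bench look unmoved, and nothing touches the robot.

**Disagreements:**
- **Final depth reading:** it put the cover's top at 60.5–63.6 mm instead of 60 mm. The seated tool height agrees with 60 mm, so I take this as camera error.
- **Stud position:** beforehand, the two cameras disagreed by about 6 mm across the mould. I settled it by feel during the slide.

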